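# Moisture check on a stack of board

## Robot

A 6-joint arm with a two-finger parallel gripper is mounted at the origin on the work surface. World frame = base frame: x ahead of the robot, y to its left, z up, the work surface at z = 0. Lengths are in m, angles in rad, forces in N, time in s.
With the tool pointing down it reaches from about 0.275 to 0.775 m from the base axis. Payload 14.6 kg.
Tool frame: the origin (TCP) lies at the very end of the fingers, on their centre line; the grasp point (between the pads) lies r.grip_depth behind it (r.grip_depth is the distance from the TCP to the grasp point, in m); z points along the fingers, y is the line along which they close (so a half turn about z gives the same grasp; the last joint's range is limited). The gripper opens to 85 mm and grips with 20 to 120 N. Pads are 22 mm wide; open, the fingers measure 114 mm over their backs; the gripper's body (76 mm by 85 mm) begins 54 mm behind the grasp point. The pads swing forward as they close: fully open they stand 13 mm farther back than shut.
Start: joints at [-1.297, 0.263, -0.048, 1.259, 0, 1.415], TCP at [0.218, -0.477, 0.231] pointing down, gripper open.
Joint ranges: [-2.65, 2.65], [-0.89, 1.7], [-1.18, 1.37], [-2.13, 2.11], [-1.35, 1.29], [-3.14, 3.14]. Speed limits (rad/s): [1.89, 1.89, 2.57, 2.79, 3.14, 3.14].

## Interface

Orientations are given as a unit quaternion [x, y, z, w].
In Python, from bench import r gives the robot as it stands.
- The arm moves only by the shell command python3 jog.py 'ROWS' [OPENING]. ROWS is a JSON list of rows, 1 to 8 of them, each written [[dx, dy, dz], [rx, ry, rz]]: dx, dy, dz in shares of 0.6 m (1.0 is 0.6 m), then a rotation vector rx, ry, rz in fractions of the full range, 1 being pi rad; each row is the pose to reach, as a shift and turn from the pose commanded when the command began, along the tool's axes at that moment; what a row does not reach only later rows make up. A row lasts 1/8 s, in which the tool goes at most 0.0625 m and 0.188 rad, less where a joint would pass 70% of its speed; a pose out of reach is approached as far as the arm can. OPENING is the finger opening in m, set as the command begins (- or left out keeps the last). The fingers move at their own pace and stop on an object; the grip force is fixed at half the most. Time passes only in rows, so rows that do not move let the fingers close. It prints the time, the measured TCP pose, the force, the opening and the grip force at its end. Shift and turn numbers lie between -1 and 1, and a call with a number outside is refused. Input that does not fit is refused with a message, and nothing moves.
- r.sense(): the state, without advancing time (a new reading comes with each control period).
- r.capture(name): name is "side" or "top"; returns a dict with "frame" (384x512x3 uint8, blue, green, red), "range_z" (384x512 float32, m along the optical axis (not along the pixel's ray), 0 where there is no reading), "fx", "fy", "cx", "cy" (pixels), "k1" (the pictures are not rectified: a ray, as slopes to the right and down, at radius r is drawn at 1 + k1 r^2 times it, then the intrinsics apply), "rvec" (rotation vector, rad) and "tvec" (3), from world to camera coordinates, as OpenCV has them. Camera axes: x right, y down, z forward; pixel columns grow to the right and rows downward; lengths in m; the calibration is good to about 2 mm. A picture is of the moment at which its call begins.
- r.sign_off(): hands the job in; it is judged then, once.
The state is a dict: "time": time; "joint_positions": joint angles; "joint_velocities": joint speeds; "joint_torque": joint torques, N m; "ee_pos": TCP position; "tcp_rot": TCP orientation; "ft_force": force on the tool from outside, world axes, zero at the start; "torque": the same for the moment, N m; "finger_gap": finger opening in m; "grasp_force": force on a finger pad.
Only numpy, scipy, OpenCV 4.12 (cv2) and the standard library are available. Lean on these libraries where they do the work, as an engineer would, in place of code of your own. Each camera call takes 0.05 s, during which the arm holds its last target. There are 200 camera calls.

## Task

Open the instrument case until its lid rests back on its stop, take the moisture probe out and set its foot inside the printed circle on top of the board stack. Hold the probe upright there, pressed gently until its spring foot is about half way in and never driven hard against the stack, and finish like that: still gripping it, with the lid still open. Leave everything else where it is.

Things in the scene. Friction and masses are not known exactly. Their poses are not given: they have to be found in the camera images.
- case: Grey fixed case, 140 mm deep (its x), 220 mm wide (its y), walls 70 mm high, 5 thick; origin: centre of underside; its front, with the lid handle, is -x and faces the robot. Inside, a dark foam block, top 45 mm above the table, with two wells 30 mm wide, 40 mm deep at y = +52 and -52 mm, x = 0. The probe stands in one, a plug in the other; which is which varies.
- lid (a joint): Lid of the case, hinged on the far upper edge: 0 = shut, grows as the front edge swings up and over, 1.75 rad = resting on its stop, leaning back just past upright. The lid is a shell 50 mm high, about 250 g; let go below about 1.1 rad it falls shut, beyond about 1.3 rad it falls open onto its stop. Light, damped hinge.
- lid_hinge (a point): Point on the hinge axis, in the middle of the case's far rim, 70 mm above the table. The axis runs along the case's y.
- lid_handle (a point): Centre of the lid's handle: a black round bar, 18 mm thick, 36 mm long, along the case's y, 28 mm in front of the lid's front face on a stem 12 mm wide. Lid shut: 15 mm higher than the hinge and 168 mm in front of it. Its flat ends (36 mm apart) can be pinched from above; it then turns between the pads as the lid swings.
- probe: Moisture probe, about 160 g, upright in a well. Black round handle 30 mm in diameter, 6 to 60 mm above the origin; steel collar 44 mm in diameter, 6 mm thick, resting on the foam; below it a nose 24 mm in diameter, 20 mm long, with a spring foot. Origin: centre of the collar's underside, z up along the handle. Taller and slimmer than the plug.
- probe_grip (a point): Point on the probe's axis at mid-handle, 36 mm above its origin: the place to grip.
- probe_tip (a point): Centre of the flat end face (12 mm in diameter) of the probe's spring foot; 34 mm below the probe's origin with the foot fully out.
- probe_foot (a joint): How far the spring foot is pushed into the nose, in m: 0 = fully out, 0.012 = bottomed. It takes about 1 N to start it and 0.4 N more for each mm: 3.4 N at half way (6 mm), 5.8 N at the bottom.
- stack: Stack of cut white board, fixed, 170 mm (its x) by 240 mm (its y), flat top 70 mm above the table; origin at the centre of its underside. A roll of tape lies on it.
- mark_center (a point): Centre of the printed mark on top of the stack: a thin dark circle (inner radius 15 mm) with a cross through it, 50 mm over the cross. At the height of the stack's top.
- plug: Check plug in the other well of the case: black round head 38 mm in diameter and only 16 mm high on the same collar and nose as the probe; top 67 mm above the table. Not needed.
- tape_roll: Roll of brown tape, 68 mm in diameter, 25 mm high, lying on the stack. Bystander.
- glue_stick: Glue stick, 27 mm in diameter, 85 mm high, standing between the case and the stack. Bystander.
- bone_folder: Flat creasing tool, 150 x 22 x 6 mm, lying between the case and the stack. Bystander.
- stapler: Stapler, 40 x 140 x 47 mm, at the back of the table. Bystander.
- small_carton: Closed carton, 80 x 120 x 50 mm, at the back of the table. Bystander.
- mug: White mug, 80 mm in diameter, 95 mm high, at the robot's right. Bystander.
- card_block: Block of cut cards, 90 x 55 x 30 mm, at the robot's left. Bystander.

How it is judged:
By the outcome, as a careful person would: the job done as asked, in the order asked, and still so for the second after the job is handed in, while the arm keeps its last pose, push and grip.
It also fails if it takes over 61 s, if anything falls off the work surface, if the arm or the gripper's body presses on something with over 40 N, if the wrist force passes 120 N, or if a joint passes its speed limit or range.

## Working session

There is one attempt and no reset: what is moved stays moved. The work goes in short steps, Python scripts to look and compute and a shell command to move; the robot and the scene stay as the last step left them, time stands still between calls to the robot, and variables do not carry over. Pictures are saved under pics/ and viewed, at most 10 in all, crops included, and the job is handed in when it is done.

```bash
ls; mkdir -p pics; python3 - <<'E'
from bench import r
import cv2,numpy as np
s=r.sense();print(s['time'],s['ee_pos'],s['tcp_rot'],s['finger_gap'],r.grip_depth)
for n in('top','side'):
    c=r.capture(n);cv2.imwrite(f'pics/{n}0.png',c['frame']);np.savez(f'{n}0.npz',**c)
    print(n,c['fx'],c['k1'],c['rvec'],c['tvec'])
E
```

```text
bench.py
jog.py
pics
0.0 [ 0.21820054 -0.47720142  0.23082069] [ 9.77107190e-01  2.12746933e-01 -3.72028697e-05 -5.28769000e-04] 0.08538959786670011 0.0187
top 395.8082835339742 0.03194431855923409 [ 2.14788145 -2.17382754  0.12005918] [-0.01861833  0.5975888   1.33656952]
side 412.1504065740401 0.010341643085981459 [ 0.44109262 -2.63189494  1.31333822] [0.52708446 0.18868129 1.3233093 ]
```

View pics/top0.png

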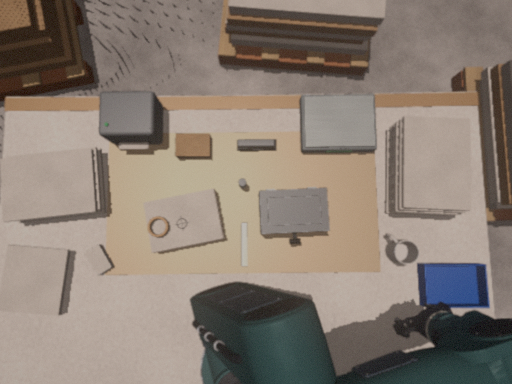

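View pics/side0.png

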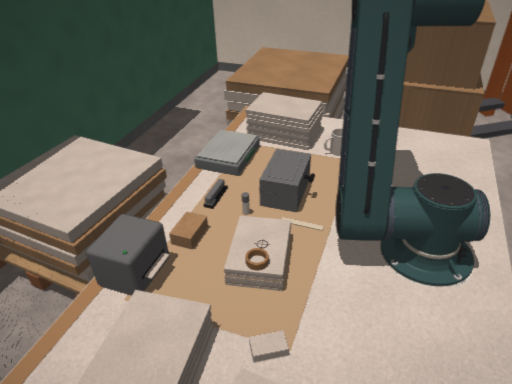

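The top view shows the lid at about px (260–329, 188–236) with its handle at (295, 240). The stack spans (145–223, 190–252), with the mark at (182, 224) and the tape at (159, 227). The glue stick (242, 183) and folder (244, 244) lie between the case and the stack.

```bash
cat > h.py <<'E'
import cv2,numpy as np
from scipy.spatial.transform import Rotation as Ro
def K(c): return np.array([[c['fx'],0,c['cx']],[0,c['fy'],c['cy']],[0,0,1.]],float)
def rays(c,px):
    n=cv2.undistortPoints(np.asarray(px,float).reshape(-1,1,2),K(c),np.array([float(c['k1']),0,0,0]))[:,0]
    return np.c_[n,np.ones(len(n))]
def cam(c): return Ro.from_rotvec(np.ravel(c['rvec'])).as_matrix(),np.ravel(c['tvec'])
def onplane(c,px,z):
    R,t=cam(c); d=rays(c,px)@R; o=-R.T@t
    return o+d*((z-o[2])/d[:,2])[:,None]
def cloud(c):
    h,w=c['range_z'].shape; u,v=np.meshgrid(np.arange(w),np.arange(h))
    R,t=cam(c); P=rays(c,np.c_[u.ravel(),v.ravel()])*c['range_z'].ravel()[:,None]
    return ((P-t)@R).reshape(h,w,3)
def rect(xy):
    (x,y),(a,b),g=cv2.minAreaRect(np.asarray(xy,np.float32)*1000)
    return np.round([x,y,a,b],1),round(g,2)
E
python3 - <<'E'
from h import *
for n,b in(('top',dict(lid=(250,340,180,242),stack=(135,232,182,260))),('side',dict(lid=(255,315,145,212),stack=(222,300,210,290)))):
    c=np.load(n+'0.npz');P=cloud(c)
    for k,(u0,u1,v0,v1) in b.items():
        Q=P[v0:v1,u0:u1].reshape(-1,3);z0=.12 if k=='lid' else .07
        print(n,k,'z hist',np.histogram(Q[:,2],np.arange(-.01,.15,.01))[0])
        m=np.abs(Q[:,2]-z0)<.008
        print(rect(Q[m,:2]),np.median(Q[m,2]),Q[m].mean(0))
c=np.load('top0.npz');P=cloud(c)
print('handle cloud');print(np.round(P[232:250:2,295],3)); print(np.round(P[241,286:306:2],3))
f=c['frame'];print(f[232:250,295].tolist())
print('mark',onplane(c,[(182,224)],.07))
for n,z in(('top',.0),('side',0)):
    f=np.load(n+'0.npz')['frame']
    b=(175,270,160,275) if n=='top' else (215,300,225,290)
    if n=='top': crop=f[180:275,140:345]; cv2.imwrite('pics/tc.png',cv2.resize(crop,None,fx=3.9,fy=3.9,interpolation=cv2.INTER_CUBIC))
E
```

```text
top lid z hist [ 835 1657    5    2    4    2    5   18    7   21   46    7  784 2168
    1]
(array([ 515.5, -169.8,  139.6,  220. ]), 2.07) 0.12170185696501355 [ 0.51485113 -0.16944761  0.12159242]
top stack z hist [1198 2504   23   20    0   26   42 1466 2072   34  142    9    0    0
    0]
(array([490.6, 197.5, 169.7, 246. ]), 10.43) 0.07061406789087317 [0.49085118 0.19332901 0.07059347]
side lid z hist [648 835 129 115  98 113  99 105 117 144 138 115 498 856   0]
(array([ 518.8, -167.2,  141.4,  229.6]), 2.57) 0.12066539498059733 [ 0.51627404 -0.15544966  0.1205395 ]
side stack z hist [ 829 1464  129  123  160  213  143 1513 1373  100  167    0    0    0
    0]
(array([494.3, 197.9, 170.6, 248.6]), 10.7) 0.0699038531714513 [0.49196652 0.20567868 0.06984359]
handle cloud
[[ 0.446 -0.174  0.091]
 [ 0.439 -0.174  0.091]
 [ 0.433 -0.174  0.09 ]
 [ 0.426 -0.174  0.087]
 [ 0.42  -0.173  0.091]
 [ 0.413 -0.173  0.095]
 [ 0.404 -0.183  0.004]
 [ 0.398 -0.183  0.003]
 [ 0.391 -0.183  0.001]]
[[ 0.415 -0.152  0.   ]
 [ 0.415 -0.158  0.006]
 [ 0.417 -0.157  0.089]
 [ 0.417 -0.163  0.093]
 [ 0.416 -0.17   0.092]
 [ 0.416 -0.176  0.094]
 [ 0.416 -0.183  0.095]
 [ 0.416 -0.189  0.094]
 [ 0.415 -0.207  0.009]
 [ 0.414 -0.215 -0.002]]
[[83, 91, 96], [54, 64, 70], [58, 68, 78], [69, 75, 82], [66, 73, 81], [61, 69, 74], [61, 68, 73], [48, 59, 67], [52, 60, 70], [59, 64, 73], [49, 60, 68], [60, 68, 81], [71, 84, 101], [70, 88, 104], [93, 114, 131], [130, 153, 178], [135, 163, 186], [137, 162, 186]]
mark [[0.47671468 0.19965066 0.07      ]]
```

View pics/tc.png

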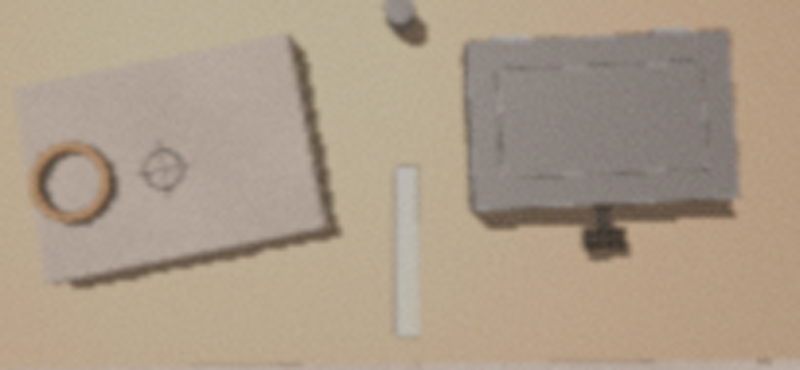

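The crop shows the handle at crop (604, 238) and the mark's cross at crop (163, 169). Both match the cloud and the expected sizes. Next I'll refine the mark and work out the first move.

```bash
cat >> h.py <<'E'
def go(pos,yaw=None,s=None):
    "shift (tool axes) and turn about tool z (and tilt) to reach TCP pos, tool down with x axis at yaw"
    from bench import r
    s=s or r.sense(); R=Ro.from_quat(s['tcp_rot']); d=R.inv().apply(np.array(pos)-s['ee_pos'])
    out=[d]
    if yaw is not None:
        T=Ro.from_matrix(np.c_[[np.cos(yaw),np.sin(yaw),0],[np.sin(yaw),-np.cos(yaw),0],[0,0,-1]])
        out.append((R.inv()*T).as_rotvec())
    return np.round(out,4).tolist()
E
python3 - <<'E'
from h import *
for n,(u,v) in(('top',(182,223)),('side',(262,243))):
    c=np.load(n+'0.npz');g=cv2.cvtColor(c['frame'],cv2.COLOR_BGR2GRAY).astype(float)
    k=9;w=g[v-k:v+k+1,u-k:u+k+1];d=np.clip(np.median(w)-12-w,0,None)
    num,l,st,_=cv2.connectedComponentsWithStats((d>0).astype(np.uint8),connectivity=8)
    i=1+np.argmax(st[1:,4]);yy,xx=np.where(l==i)
    b=st[i];p=[(b[0]+(b[2]-1)/2+u-k,b[1]+(b[3]-1)/2+v-k),((xx.mean())+u-k,yy.mean()+v-k)]
    print(n,b,p,onplane(c,p,.07).round(4).tolist()); print((d>0).astype(int))
    Q=cloud(c)
print(go([.4175,-.1735,.19],.036))
E
```

```text
top [ 3  2 13 14 75] [(np.float64(182.0), np.float64(222.5)), (np.float64(181.8), np.float64(222.76))] [[0.4817, 0.1997, 0.07], [0.4808, 0.2004, 0.07]]
[[0 0 0 0 0 0 0 0 0 0 0 0 0 0 0 0 0 0 0]
 [0 0 0 0 0 0 0 0 0 0 0 0 0 0 0 0 0 0 0]
 [0 0 0 0 0 0 0 1 0 0 0 0 0 0 0 0 0 0 0]
 [0 0 0 0 0 0 0 1 1 0 0 0 0 0 0 0 0 0 0]
 [0 0 0 0 0 0 1 1 1 1 1 1 0 0 0 0 0 0 0]
 [0 0 0 0 0 1 1 1 1 1 1 1 1 0 0 0 0 0 0]
 [0 0 0 0 0 1 1 0 1 0 0 1 1 1 0 0 0 0 0]
 [0 0 0 0 1 0 0 0 0 0 0 0 1 1 1 0 0 0 0]
 [0 0 0 1 1 0 0 0 0 1 0 1 1 1 1 1 0 0 0]
 [0 0 0 1 1 0 0 1 1 1 1 0 1 1 1 0 0 0 0]
 [0 0 0 1 1 1 1 0 0 1 0 0 0 1 1 0 0 0 0]
 [0 0 0 1 1 1 0 0 0 0 0 0 1 1 0 0 0 0 0]
 [0 0 0 0 1 1 0 0 0 0 0 1 1 1 0 0 0 0 0]
 [0 0 0 0 0 1 1 1 0 1 1 1 1 0 0 0 0 0 0]
 [0 0 0 0 0 0 0 1 1 1 1 1 0 0 0 0 0 0 0]
 [0 0 0 0 0 0 0 0 0 1 1 0 0 0 0 0 0 0 0]
 [0 0 0 0 0 0 0 0 0 0 0 0 0 0 0 0 0 0 0]
 [0 0 0 0 0 0 0 0 0 0 0 0 0 0 0 0 0 0 0]
 [0 0 0 0 0 0 0 0 0 0 0 0 0 0 0 0 0 0 0]]
side [  0   5  17  14 137] [(np.float64(261.0), np.float64(245.5)), (np.float64(260.51824817518246), np.float64(246.54744525547446))] [[0.483, 0.2096, 0.07], [0.4829, 0.2144, 0.07]]
[[0 0 0 0 0 0 0 0 0 0 0 0 0 0 0 0 0 0 0]
 [0 0 0 0 0 0 0 0 0 0 0 0 0 0 0 0 0 0 0]
 [0 0 0 0 0 0 0 0 0 0 0 0 0 0 0 0 0 0 0]
 [0 0 0 0 0 0 0 0 0 0 0 0 0 0 0 0 0 0 0]
 [0 0 0 0 0 0 0 0 0 0 0 0 0 0 0 0 0 0 0]
 [0 0 0 0 0 0 0 0 0 1 1 0 0 0 0 0 0 0 0]
 [0 0 0 0 0 0 1 1 1 1 1 1 1 0 0 0 0 0 0]
 [0 0 0 0 1 1 1 1 0 1 1 1 1 1 1 0 0 0 0]
 [0 0 0 0 1 1 0 0 0 1 1 0 0 1 1 0 0 0 0]
 [0 1 1 1 1 1 1 1 1 1 0 0 0 1 1 1 0 0 0]
 [0 0 0 1 1 1 0 0 1 1 1 1 1 1 1 1 1 0 0]
 [0 0 0 1 1 1 0 0 1 0 0 0 0 1 1 1 0 0 0]
 [0 0 0 0 1 1 1 0 1 1 0 0 1 1 1 0 0 0 0]
 [0 0 0 0 0 1 1 1 1 1 1 1 1 1 0 0 0 0 0]
 [1 1 1 1 1 1 1 1 1 1 1 1 0 0 0 0 0 0 0]
 [1 1 1 1 1 1 1 1 1 1 1 0 0 0 0 0 0 0 0]
 [1 1 1 1 1 1 1 1 1 1 1 1 1 0 0 0 0 0 0]
 [1 1 1 1 1 1 1 1 1 1 1 1 1 1 0 0 0 0 0]
 [1 1 1 1 1 1 1 1 1 1 1 1 1 1 0 0 0 0 0]]
[[0.3075, -0.1933, 0.0411], [-0.001, 0.0001, 0.3928]]
```

Careful with the scale: shifts go in shares of 0.6 m and turns go in shares of pi rad. That gives: 0.3075 m / 0.6 = 0.5125, 0.295 m / 0.6 = 0.4917, 0.393 rad / 3.1416 = 0.1251.

```bash
python3 -c "
from h import *
print(onplane(np.load('side0.npz'),[(262.3,243.6)],.07))"
python3 jog.py '[[[0.0917, -0.0567, 0.0117], [0, 0, 0.0191]], [[0.1833, -0.1133, 0.0233], [0, 0, 0.0382]], [[0.275, -0.17, 0.035], [0, 0, 0.0637]], [[0.3667, -0.2267, 0.0467], [0, 0, 0.0891]], [[0.4417, -0.275, 0.0583], [0, 0, 0.1082]], [[0.4917, -0.3083, 0.0667], [0, 0, 0.121]], [[0.5125, -0.3222, 0.0685], [-0.0003, 0, 0.1251]], [[0.5125, -0.3222, 0.0685], [-0.0003, 0, 0.1251]]]'
python3 - <<'E'
from h import *
print(go([.4175,-.1735,.063],.036))
E
```

```text
[[0.48201256 0.20054867 0.07      ]]
time: 1.1
ee_pos: [0.4177, -0.173, 0.19]
tcp_rot: [1.0, 0.019, -0.0, 0.0]
ft_force: [0.2, 0.0, 0.4]
finger_gap: 0.0855
grasp_force: 0.0
[[-0.0002, 0.0004, 0.127], [0.0006, 0.0003, 0.0018]]
```

Converted, 0.127 m / 0.6 = 0.2117, 0.115 m / 0.6 = 0.1917.

```bash
python3 jog.py '[[[0, 0.0008, 0.0833], [0, 0, 0]], [[0, 0.0008, 0.15], [0, 0, 0]], [[0, 0.0008, 0.1917], [0, 0, 0]], [[0, 0.0008, 0.2117], [0, 0, 0]], [[0, 0.0008, 0.2117], [0, 0, 0]]]' && python3 jog.py '[[[0, 0, 0], [0, 0, 0]], [[0, 0, 0], [0, 0, 0]], [[0, 0, 0], [0, 0, 0]], [[0, 0, 0], [0, 0, 0]], [[0, 0, 0], [0, 0, 0]], [[0, 0, 0], [0, 0, 0]]]' 0.02
python3 - <<'E'
from h import *
from bench import r
c=r.capture('side');cv2.imwrite('pics/s1.png',cv2.resize(c['frame'][100:250,200:400],None,fx=3,fy=3))
E
```

```text
time: 1.72
ee_pos: [0.4173, -0.1748, 0.0631]
tcp_rot: [1.0, 0.018, -0.0, 0.0]
ft_force: [-0.1, 0.4, 0.6]
finger_gap: 0.085
grasp_force: 0.0
time: 2.48
ee_pos: [0.4179, -0.1739, 0.0639]
tcp_rot: [1.0, 0.018, 0.001, 0.0]
ft_force: [-2.2, 6.0, 13.1]
finger_gap: 0.0349
grasp_force: 58.4
```

View pics/s1.png

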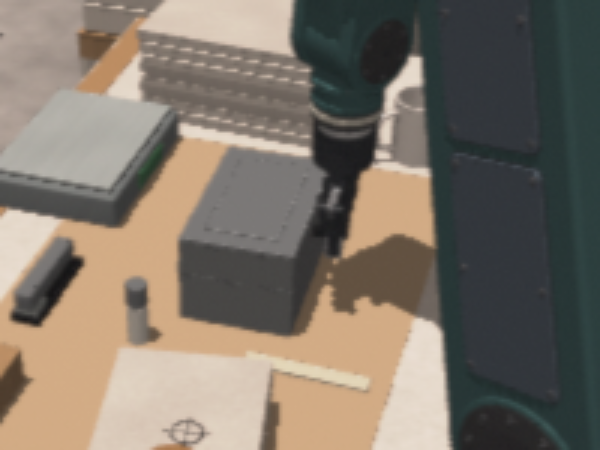

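The pads hold the bar: the gap is 35 mm and the grip 58 N. Next I'll compute the arc.

```bash
python3 -c "
import numpy as np
for i in range(1,17):
  t=i*.095;a=t+.089;print(i,round(t,2),round(.1687*(np.cos(.089)-np.cos(a)),4),-round(.1687*(np.sin(a)-np.sin(.089)),4))"
```

```text
1 0.1 0.0022 -0.0159
2 0.19 0.0059 -0.0315
3 0.29 0.011 -0.0466
4 0.38 0.0175 -0.0613
5 0.47 0.0255 -0.0752
6 0.57 0.0347 -0.0883
7 0.67 0.0451 -0.1005
8 0.76 0.0566 -0.1116
9 0.85 0.0691 -0.1216
10 0.95 0.0825 -0.1304
11 1.04 0.0967 -0.1379
12 1.14 0.1115 -0.1439
13 1.24 0.1268 -0.1486
14 1.33 0.1425 -0.1518
15 1.43 0.1585 -0.1534
16 1.52 0.1745 -0.1536
```

Converted, -0.0613 m / 0.6 = -0.1022, -0.0466 m / 0.6 = -0.0777.

```bash
python3 jog.py '[[[0.0037, 0, -0.0265], [0, 0, 0]], [[0.0098, 0, -0.0525], [0, 0, 0]], [[0.0183, 0, -0.0777], [0, 0, 0]], [[0.0292, 0, -0.1022], [0, 0, 0]]]'
```

```text
time: 3.02
ee_pos: [0.4348, -0.1732, 0.1248]
tcp_rot: [1.0, 0.018, -0.0, 0.0]
ft_force: [3.9, 1.3, -6.7]
finger_gap: 0.035
grasp_force: 60.3
```

Converted, 0.094 m / 0.6 = 0.1567, -0.0826 m / 0.6 = -0.1377.

```bash
python3 jog.py '[[[0.0133, 0, -0.0232], [0, 0, 0]], [[0.0287, 0, -0.045], [0, 0, 0]], [[0.046, 0, -0.0653], [0, 0, 0]], [[0.0652, 0, -0.0838], [0, 0, 0]], [[0.086, 0, -0.1005], [0, 0, 0]], [[0.1083, 0, -0.1152], [0, 0, 0]], [[0.132, 0, -0.1277], [0, 0, 0]], [[0.1567, 0, -0.1377], [0, 0, 0]]]' && python3 jog.py '[[[0.0255, 0, -0.0078], [0, 0, 0]], [[0.0517, 0, -0.0132], [0, 0, 0]], [[0.0783, 0, -0.0158], [0, 0, 0]], [[0.105, 0, -0.0162], [0, 0, 0]], [[0.105, 0, -0.0162], [0, 0, 0]]]'
python3 - <<'E'
from h import *
from bench import r
c=r.capture('side');cv2.imwrite('pics/s2.png',cv2.resize(c['frame'][60:260,180:400],None,fx=2.7,fy=2.7))
E
```

```text
time: 4.03
ee_pos: [0.5285, -0.1698, 0.2074]
tcp_rot: [1.0, 0.018, -0.001, 0.0]
ft_force: [-2.4, 1.7, -1.5]
finger_gap: 0.035
grasp_force: 61.0
time: 4.65
ee_pos: [0.5926, -0.1675, 0.2173]
tcp_rot: [1.0, 0.018, 0.0, 0.0]
ft_force: [-2.2, 3.4, 7.9]
finger_gap: 0.0353
grasp_force: 62.6
```

View pics/s2.png

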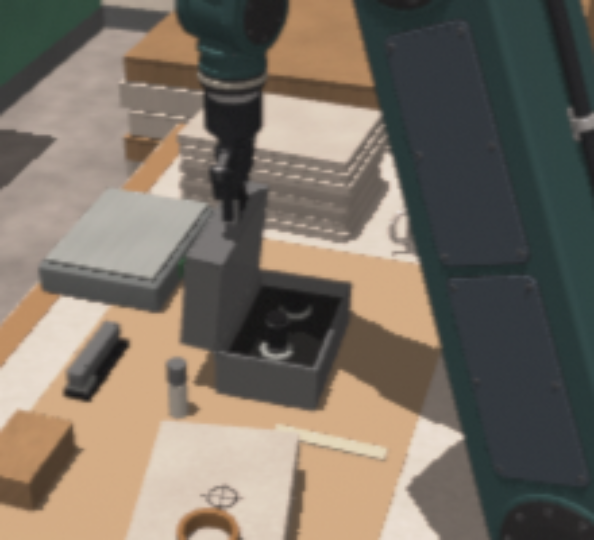

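The lid is nearly at 1.5 rad and the open case shows both wells. I'll release and lift away.

Converted, -0.28 m / 0.6 = -0.4667, -0.08 m / 0.6 = -0.1333.

```bash
python3 jog.py '[[[0, 0, 0], [0, 0, 0]], [[0, 0, 0], [0, 0, 0]], [[0, 0, 0], [0, 0, 0]], [[0, 0, 0], [0, 0, 0]]]' .085 && python3 jog.py '[[[-0.0167, 0, -0.0333], [0, 0, 0]], [[-0.05, 0, -0.0833], [0, 0, 0]], [[-0.1333, 0, -0.1167], [0, 0, 0]], [[-0.2167, 0, -0.1167], [0, 0, 0]], [[-0.3, 0, -0.1167], [0, 0, 0]], [[-0.4, 0, -0.1167], [0, 0, 0]], [[-0.4667, 0, -0.1167], [0, 0, 0]], [[-0.4667, 0, -0.1167], [0, 0, 0]]]'
python3 - <<'E'
from h import *
from bench import r
for n in('top','side'):
    c=r.capture(n);np.savez(n+'3.npz',**c)
    im=c['frame']; im=im[170:270,220:350] if n=='top' else im[130:230,210:340]
    globals()[n]=cv2.resize(im,(390*2//2,300))
cv2.imwrite('pics/b3.png',cv2.resize(np.hstack([top,side]),None,fx=1,fy=1))
E
```

```text
time: 5.2
ee_pos: [0.5919, -0.1681, 0.2168]
tcp_rot: [1.0, 0.018, 0.0, 0.001]
ft_force: [0.1, -0.2, 0.2]
finger_gap: 0.0847
grasp_force: 0.0
time: 6.2
ee_pos: [0.3103, -0.1778, 0.2873]
tcp_rot: [1.0, 0.017, 0.001, 0.001]
ft_force: [0.9, 0.4, 0.3]
finger_gap: 0.085
grasp_force: 0.0
```

View pics/b3.png

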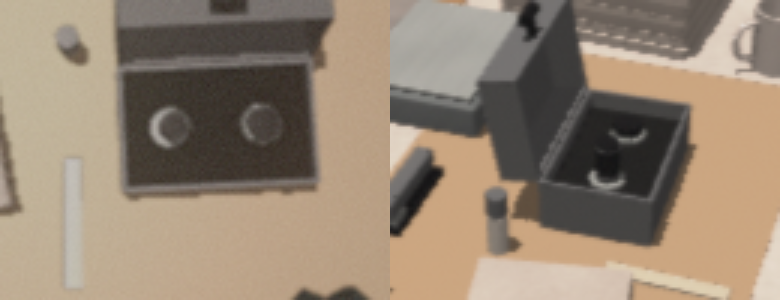

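The lid is open on its stop. The tall one, the probe, is in the +y well: top crop (176, 127), side crop (607, 160). Next I'll measure it.

```bash
python3 - <<'E'
from h import *
for n in('top','side'):
    c=np.load(n+'3.npz');P=cloud(c).reshape(-1,3)
    m=(np.hypot(P[:,0]-.514,P[:,1]+.117)<.035)
    Q=P[m&(P[:,2]>.094)&(P[:,2]<.12)];T=P[m&(P[:,2]>.06)]
    print(n,len(Q),Q.mean(0),Q.min(0),Q.max(0)); print(rect(T[:,:2]),cv2.minEnclosingCircle((Q[:,:2]*1000).astype(np.float32)))
    L=P[(abs(P[:,1]+.167)<.09)&(P[:,2]>.13)&(P[:,0]>.55)&(P[:,0]<.75)];print('lid',len(L),L.min(0),L.max(0))
    for p in ([(220+176/3,170+127/3)] if n=='top' else []): print(onplane(c,p,.105))
    # case rim
    C=P[(abs(P[:,2]-.07)<.006)&(abs(P[:,0]-.515)<.09)&(abs(P[:,1]+.167)<.125)]
    print(rect(C[:,:2]))
E
```

```text
top 71 [ 0.51335196 -0.117431    0.10452714] [ 0.49828106 -0.13259706  0.09653424] [ 0.5273694  -0.10300108  0.11229841]
(array([ 512.8, -117.5,   27.9,   27.9]), 45.91) ((513.5535278320312, -117.806884765625), 15.343240737915039)
lid 944 [ 0.60781561 -0.25697259  0.1948909 ] [ 0.66125869 -0.07745282  0.24702673]
[[ 0.50980733 -0.12110688  0.105     ]]
(array([ 526.2, -169.4,  162.1,  220. ]), 1.65)
side 50 [ 0.51575379 -0.11076159  0.10207866] [ 0.5031491  -0.1276576   0.09441949] [ 0.53073668 -0.09432585  0.10949091]
(array([ 516.7, -111.6,   28.9,   30.1]), 71.99) ((518.0938110351562, -110.7673110961914), 18.195207595825195)
lid 345 [ 0.60971286 -0.25688792  0.13008113] [ 0.66423825 -0.07700255  0.244627  ]
(array([ 527.5, -166.6,  158.3,  228.7]), 1.79)
```

```bash
python3 - <<'E'
from h import *
print(go([.514,-.117,.15],.036))
E
```

```text
[[0.2035, -0.0544, 0.1372], [0.0016, -0.0011, -0.0011]]
```

Converted, 0.2035 m / 0.6 = 0.3392, 0.19 m / 0.6 = 0.3167, 0.0016 rad / 3.1416 = 0.0005.

```bash
python3 jog.py '[[[0.0833, -0.0233, 0.05], [0, 0, 0]], [[0.1667, -0.0467, 0.1], [0, 0, 0]], [[0.25, -0.07, 0.15], [0, 0, 0]], [[0.3167, -0.0867, 0.2], [0, 0, 0]], [[0.3392, -0.0907, 0.2287], [0.0005, -0.0003, 0]], [[0.3392, -0.0907, 0.2287], [0.0005, -0.0003, 0]]]' .06
python3 - <<'E'
from h import *
print(go([.514,-.117,.0625],.036))
E
```

```text
time: 7.05
ee_pos: [0.5137, -0.1159, 0.1482]
tcp_rot: [1.0, 0.019, -0.002, -0.001]
ft_force: [0.3, -0.8, 1.2]
finger_gap: 0.0597
grasp_force: 0.0
[[0.0006, 0.0013, 0.0857], [-0.0017, 0.0034, 0.0011]]
```

Converted, 0.086 m / 0.6 = 0.1433, 0.08 m / 0.6 = 0.1333.

```bash
python3 jog.py '[[[0, 0.0017, 0.05], [0, 0, 0]], [[0, 0.0017, 0.1], [0, 0, 0]], [[0, 0.0017, 0.1333], [0, 0, 0]], [[0, 0.0017, 0.1433], [0, 0, 0]], [[0, 0.0017, 0.1433], [0, 0, 0]]]' && python3 jog.py '[[[0, 0, 0], [0, 0, 0]], [[0, 0, 0], [0, 0, 0]], [[0, 0, 0], [0, 0, 0]], [[0, 0, 0], [0, 0, 0]], [[0, 0, 0], [0, 0, 0]]]' .015
```

```text
time: 7.68
ee_pos: [0.5135, -0.1178, 0.0644]
tcp_rot: [1.0, 0.018, -0.0, -0.0]
ft_force: [-0.2, -0.8, 0.6]
finger_gap: 0.0598
grasp_force: 0.0
time: 8.3
ee_pos: [0.514, -0.1176, 0.0645]
tcp_rot: [1.0, 0.018, 0.0, 0.0]
ft_force: [-1.3, -0.5, 9.5]
finger_gap: 0.0289
grasp_force: 58.5
```

Converted, -0.13 m / 0.6 = -0.2167, -0.11 m / 0.6 = -0.1833.

```bash
python3 jog.py '[[[0, 0, -0.025], [0, 0, 0]], [[0, 0, -0.0667], [0, 0, 0]], [[0, 0, -0.125], [0, 0, 0]], [[0, 0, -0.1833], [0, 0, 0]], [[0, 0, -0.2167], [0, 0, 0]], [[0, 0, -0.2167], [0, 0, 0]]]'
python3 - <<'E'
from h import *
from bench import r
s=r.sense();print(s['ee_pos'],s['ft_force'],go([.4816,.2003,.19],.036,s))
E
```

```text
time: 9.05
ee_pos: [0.5143, -0.1177, 0.1948]
tcp_rot: [1.0, 0.018, 0.001, 0.0]
ft_force: [-0.1, -0.3, -2.4]
finger_gap: 0.0287
grasp_force: 59.3
[ 0.51428062 -0.1177319   0.19475577] [-0.08582945 -0.27342087 -2.41422205] [[-0.0213, -0.319, 0.0046], [0.0004, -0.0015, -0.0001]]
```

Converted, -0.319 m / 0.6 = -0.5317, -0.3 m / 0.6 = -0.5.

```bash
python3 jog.py '[[[-0.0017, -0.0333, 0], [0, 0, 0]], [[-0.0067, -0.1, 0], [0, 0, 0]], [[-0.0133, -0.1833, 0], [0, 0, 0]], [[-0.02, -0.2667, 0], [0, 0, 0]], [[-0.025, -0.35, 0], [0, 0, 0]], [[-0.03, -0.4333, 0], [0, 0, 0]], [[-0.0333, -0.5, 0], [0, 0, 0]], [[-0.0355, -0.5317, 0], [0, 0, 0]]]' && python3 jog.py '[[[0, 0, 0], [0, 0, 0]], [[0, 0, 0.0417], [0, 0, 0]], [[0, 0, 0.075], [0, 0, 0]], [[0, 0, 0.075], [0, 0, 0]], [[0, 0, 0.075], [0, 0, 0]]]'
python3 - <<'E'
from h import *
from bench import r
s=r.sense();print(s['ee_pos'],s['ft_force'],s['tcp_rot'])
for n in('top','side'):
    c=r.capture(n);np.savez(n+'4.npz',**c)
    print(n,cv2.projectPoints(np.array([[s['ee_pos'][0],s['ee_pos'][1],s['ee_pos'][2]-.0535],[.4816,.2003,.07]]),c['rvec'],c['tvec'],K(c),np.array([float(c['k1']),0,0,0]))[0][:,0])
im=[cv2.resize(np.load('top4.npz')['frame'][180:260,135:235],(400,320)),cv2.resize(np.load('side4.npz')['frame'][200:280,210:310],(400,320))]
cv2.imwrite('pics/b4.png',np.hstack(im))
E
```

```text
time: 10.05
ee_pos: [0.4864, 0.148, 0.1933]
tcp_rot: [0.998, 0.056, -0.003, -0.02]
ft_force: [-0.3, 0.6, -1.9]
finger_gap: 0.0287
grasp_force: 59.7
time: 10.68
ee_pos: [0.487, 0.1476, 0.1495]
tcp_rot: [0.998, 0.056, -0.002, -0.021]
ft_force: [-0.3, 0.0, -1.3]
finger_gap: 0.0287
grasp_force: 59.6
[0.48704958 0.14757996 0.14950448] [-0.32392464  0.02694346 -1.2779537 ] [ 0.99823871  0.05559405 -0.00197258 -0.02061297]
top [[196.57292528 220.42954133]
 [181.8177039  222.53270399]]
side [[266.26483156 225.99694062]
 [262.45373808 243.57610227]]
```

View pics/b4.png

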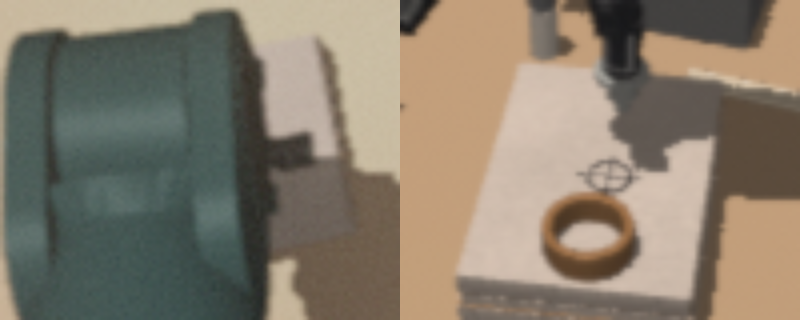

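The move was speed-limited: the probe (side crop (620, 70)) is about 52 mm short of the mark (608, 176), with a small tilt. I'll correct both.

```bash
python3 - <<'E'
from h import *
print(go([.4816,.2003,.15],.036))
E
```

```text
[[0.0003, -0.0527, 0.0018], [-0.0414, 0.0026, 0.0757]]
```

Converted, -0.0527 m / 0.6 = -0.0878, -0.042 m / 0.6 = -0.07, 0.0757 rad / 3.1416 = 0.0241.

```bash
python3 jog.py '[[[0, -0.02, 0], [-0.0032, 0, 0.0048]], [[0, -0.0433, 0], [-0.0064, 0.0003, 0.0111]], [[0, -0.07, 0.0017], [-0.0095, 0.0006, 0.0191]], [[0.0005, -0.0878, 0.003], [-0.0132, 0.0008, 0.0241]], [[0.0005, -0.0878, 0.003], [-0.0132, 0.0008, 0.0241]], [[0.0005, -0.0878, 0.003], [-0.0132, 0.0008, 0.0241]]]'
python3 - <<'E'
from h import *
from bench import r
s=r.sense();print(s['ee_pos'],s['tcp_rot'],go([.4816,.2003,.15],.036,s))
for n in('top','side'):
    c=r.capture(n);np.savez(n+'5.npz',**c)
c=np.load('side5.npz');P=cloud(c).reshape(-1,3)
m=np.hypot(P[:,0]-.4816,P[:,1]-.2003)<.03
for a,b in((.09,.1),(.1,.12),(.12,.128),(.128,.138),(.138,.15),(.15,.165)):
    Q=P[m&(P[:,2]>a)&(P[:,2]<b)]
    if len(Q):print(a,len(Q),Q.min(0).round(3),Q.max(0).round(3))
print(cv2.projectPoints(np.array([[s['ee_pos'][0],s['ee_pos'][1],s['ee_pos'][2]-.0535],[.4816,.2003,.07]]),c['rvec'],c['tvec'],K(c),np.array([float(c['k1']),0,0,0]))[0][:,0])
cv2.imwrite('pics/s5.png',cv2.resize(c['frame'][195:275,215:305],(720,600)[:1]+(600,) if 0 else (675,600),interpolation=cv2.INTER_CUBIC))
E
```

```text
time: 11.52
ee_pos: [0.4869, 0.1475, 0.1492]
tcp_rot: [0.998, 0.056, -0.002, -0.02]
ft_force: [-0.3, -0.4, -1.1]
finger_gap: 0.0287
grasp_force: 59.6
[0.48689319 0.14746816 0.14920385] [ 0.99823413  0.05587488 -0.00248807 -0.0200108 ] [[0.0006, -0.0531, 0.0013], [-0.0401, 0.0043, 0.0758]]
0.128 5 [0.479 0.171 0.132] [0.492 0.175 0.136]
0.15 10 [0.479 0.171 0.152] [0.491 0.177 0.163]
[[266.32457376 226.05715076]
 [262.45373808 243.57610227]]
```

View pics/s5.png

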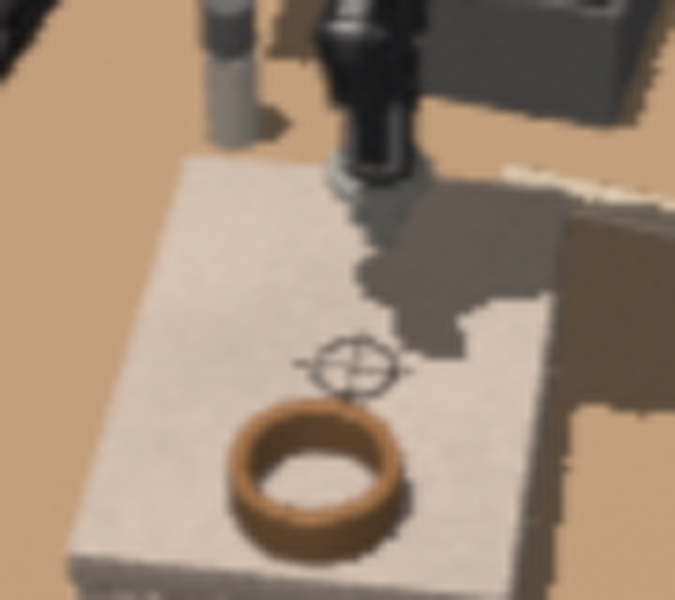

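The tool did not move at all: the probe is still near (380, 180), with the mark at (355, 367). It looks like a joint limit, so I'll check.

```bash
python3 - <<'E'
from bench import r
import numpy as np
s=r.sense();print(np.round(s['joint_positions'],3))
E
```

```text
[ 0.111  0.275 -0.262  1.037  0.04   3.141]
```

Joint 6 is at its limit. The probe is round, so I'll turn the tool to a yaw of 0.5 instead.

```bash
python3 - <<'E'
from h import *
print(go([.4816,.2003,.15],.5))
E
```

```text
[[0.0007, -0.0531, 0.0014], [-0.0402, -0.0051, -0.3881]]
```

Converted, -0.388 rad / 3.1416 = -0.1235.

```bash
python3 jog.py '[[[0, 0, 0], [-0.0032, -0.0003, -0.0318]], [[0, 0, 0], [-0.0064, -0.001, -0.0637]], [[0, 0, 0], [-0.0095, -0.0013, -0.0955]], [[0, 0, 0], [-0.0127, -0.0016, -0.1235]], [[0, 0, 0], [-0.0127, -0.0016, -0.1235]], [[0, 0, 0], [-0.0127, -0.0016, -0.1235]]]'
python3 - <<'E'
from h import *
from bench import r
print(np.round(r.sense()['joint_positions'],3),go([.4816,.2003,.15],.5))
E
```

```text
time: 12.38
ee_pos: [0.4869, 0.1474, 0.1492]
tcp_rot: [0.969, 0.246, 0.0, -0.0]
ft_force: [-0.4, -0.0, -1.8]
finger_gap: 0.0288
grasp_force: 59.6
[ 0.134  0.276 -0.26   1.035  0.     2.777] [[0.0206, -0.049, -0.0008], [-0.0004, -0.0001, -0.0021]]
```

```bash
python3 jog.py '[[[0.0067, -0.015, 0], [0, 0, 0]], [[0.015, -0.0367, 0], [0, 0, 0]], [[0.025, -0.06, 0], [0, 0, 0]], [[0.0325, -0.0767, 0], [0, 0, 0]], [[0.0343, -0.0817, -0.0013], [0, 0, 0]], [[0.0343, -0.0817, -0.0013], [0, 0, 0]], [[0.0343, -0.0817, -0.0013], [0, 0, 0]]]'
python3 - <<'E'
from h import *
from bench import r
s=r.sense();print(s['ee_pos'],go([.4816,.2003,.15],.5,s))
for n in('top','side'):
    c=r.capture(n);np.savez(n+'6.npz',**c)
c=np.load('side6.npz')
e=s['ee_pos'];pr=lambda q:cv2.projectPoints(np.array(q),c['rvec'],c['tvec'],K(c),np.array([float(c['k1']),0,0,0]))[0][:,0]
p=pr([[e[0],e[1],e[2]-.0535],[e[0],e[1],e[2]-.0195],[e[0],e[1],e[2]+.0405],[.4816,.2003,.07]]);print(p)
u0,v0=222,185
cv2.imwrite('pics/s6.png',cv2.resize(c['frame'][v0:v0+80,u0:u0+80],(600,600),interpolation=cv2.INTER_CUBIC));print((p-[u0,v0]+.5)*7.5)
E
```

```text
time: 13.25
ee_pos: [0.4815, 0.2, 0.1501]
tcp_rot: [0.969, 0.247, 0.0, -0.0]
ft_force: [-0.6, 0.0, -3.1]
finger_gap: 0.0286
grasp_force: 59.6
[0.48152495 0.20004164 0.15006017] [[0.0002, -0.0002, 0.0001], [-0.0001, -0.0002, -0.0005]]
[[262.37467231 237.15311014]
 [262.20332942 228.75559427]
 [261.88674951 213.23926569]
 [262.45373808 243.57610227]]
[[306.5600423  394.89832605]
 [305.27497064 331.91695702]
 [302.90062134 215.54449266]
 [307.15303562 443.07076702]]
```

View pics/s6.png

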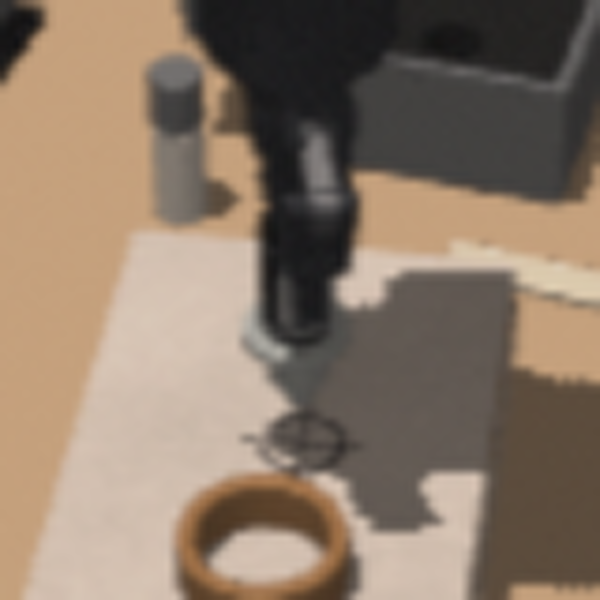

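The foot hangs right over the mark: tip at crop (305, 400), mark at (303, 441), as predicted, and the probe is upright. I'll descend in steps and watch the force.

Converted, 0.022 m / 0.6 = 0.0367, 0.021 m / 0.6 = 0.035.

```bash
cat > f.py <<'E'
from bench import r
import numpy as np
F=[];Z=[]
for i in range(4):
    r.capture('top');s=r.sense();F.append(s['ft_force']);Z.append(s['ee_pos'])
print('mean',np.mean(F,0).round(2),np.std(F,0).round(2),np.mean(Z,0).round(4),s['time'])
E
python3 jog.py '[[[0, 0, 0.0133], [0, 0, 0]], [[0, 0, 0.0267], [0, 0, 0]], [[0, 0, 0.035], [0, 0, 0]], [[0, 0, 0.0367], [0, 0, 0]], [[0, 0, 0.0367], [0, 0, 0]]]'; python3 f.py
python3 jog.py '[[[0, 0, 0.0033], [0, 0, 0]], [[0, 0, 0.0067], [0, 0, 0]], [[0, 0, 0.01], [0, 0, 0]], [[0, 0, 0.01], [0, 0, 0]], [[0, 0, 0.01], [0, 0, 0]]]'; python3 f.py
```

```text
time: 13.98
ee_pos: [0.4815, 0.2003, 0.128]
tcp_rot: [0.969, 0.247, 0.0, -0.0]
ft_force: [-0.7, -0.8, -0.7]
finger_gap: 0.0288
grasp_force: 59.6
mean [ 0.19 -0.22 -1.53] [0.46 0.37 0.85] [0.4816 0.2004 0.1282] 14.175
time: 14.8
ee_pos: [0.4815, 0.2003, 0.1221]
tcp_rot: [0.969, 0.247, 0.0, -0.0]
ft_force: [-0.9, -0.7, -0.7]
finger_gap: 0.0285
grasp_force: 59.6
mean [ 0.05 -0.11 -0.08] [0.6  0.4  0.44] [0.4815 0.2003 0.1221] 15.0
```

Contact is just made: +1.5 N at TCP z 0.122, matching the prediction. About 4.7 mm more to go.

Converted, 0.0047 m / 0.6 = 0.0078, 0.003 m / 0.6 = 0.005.

```bash
python3 jog.py '[[[0, 0, 0.0025], [0, 0, 0]], [[0, 0, 0.005], [0, 0, 0]], [[0, 0, 0.0078], [0, 0, 0]], [[0, 0, 0.0078], [0, 0, 0]], [[0, 0, 0.0078], [0, 0, 0]], [[0, 0, 0.0078], [0, 0, 0]]]'; python3 f.py; python3 f.py
```

```text
time: 15.75
ee_pos: [0.4815, 0.2003, 0.1174]
tcp_rot: [0.969, 0.247, 0.0, -0.0]
ft_force: [-0.6, 0.5, 2.1]
finger_gap: 0.0286
grasp_force: 59.6
mean [-0.6  -0.06  1.78] [0.28 0.23 0.53] [0.4815 0.2003 0.1174] 15.95
mean [-0.66 -0.01  2.23] [0.26 0.15 0.63] [0.4815 0.2003 0.1173] 16.15
```

```bash
python3 - <<'E'
from h import *
from bench import r
c=r.capture('side');t=r.capture('top')
cv2.imwrite('pics/s7.png',np.hstack([cv2.resize(c['frame'][120:280,200:360],(400,400)),cv2.resize(t['frame'][120:280,190:350],(400,400))]))
P=cloud(c).reshape(-1,3);L=P[(abs(P[:,1]+.167)<.09)&(P[:,2]>.13)&(P[:,0]>.55)&(P[:,0]<.75)];print('lid',L.min(0),L.max(0))
E
```

```text
Traceback (most recent call last):
ValueError: zero-size array to reduction operation minimum which has no identity
```

View pics/s7.png

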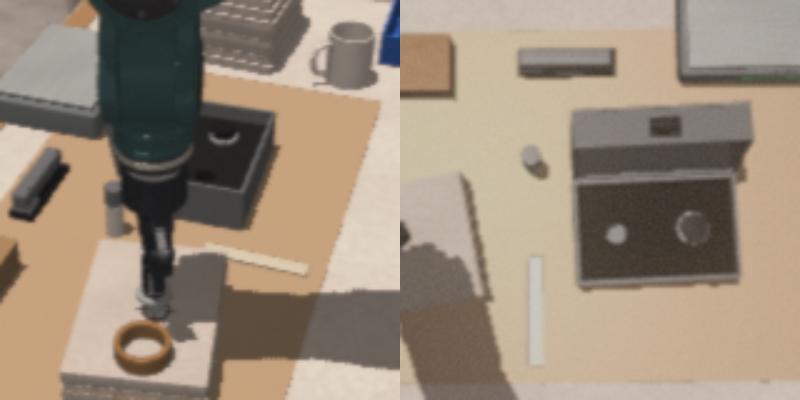

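The lid is still open (top crop (660, 140)). The probe stands on the mark (side crop (153, 300)) with nothing else moved. The push is about 3.5 N, so the foot is roughly half way in.

```bash
python3 -c "
from bench import r
print(r.sign_off())"
```

```text
the job is handed in; nothing more can be done
None
```

I handed the job in at about 16 s: the lid is open on its stop, and the gripped probe stands upright in the circle, pressed with about 3.5 N (foot roughly half way in by force and height).

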